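# Peel the top jar tray off its sticking stack and present it over the carton

### The arm

A 6-joint arm with a two-finger parallel gripper is mounted at the origin on the work surface. World frame = base frame: x ahead of the robot, y to its left, z up, the work surface at z = 0. Lengths are in m, angles in rad, forces in N, time in s.
With the tool pointing down it reaches from about 0.4 to 0.825 m from the base axis. Payload 7 kg.
Tool frame: the origin (TCP) lies midway between the tips of the shut fingers; the grasp point (between the pads) lies 19 mm behind it; z points along the fingers, y is the line along which they close (so a half turn about z gives the same grasp; the last joint's range is limited). The gripper opens to 85 mm and grips with 20 to 120 N. Pads are 22 mm wide; open, the fingers measure 114 mm over their backs; the gripper's body (76 mm by 85 mm) begins 54 mm behind the grasp point. The pads swing forward as they close: fully open they stand 13 mm farther back than shut.
Start: joints at [1.499, 0.359, 0.012, 0, -1.224, -0.288], TCP at [0.238, 0.632, 0.231] pointing down, gripper open.
Joint ranges: [-3.07, 3.07], [-1.43, 2.12], [-1.02, 1.25], [-3.03, 1.67], [-3.05, -0], [-3.03, 3.03]. Speed limits (rad/s): [2.39, 2.39, 3.01, 3.14, 3.14, 3.14].

### API

Orientations are given as a unit quaternion [w, x, y, z].
In Python, from workcell import telemetry, read_camera, hand_in, silhouettes gives the robot as it stands.
- The arm moves only by the tool arm_command, never from a script. Its argument "steps" is a list of rows, each an object of numbers: "tx", "ty", "tz": the shift along the tool's x, y, z each as a share of 25 cm, from -1 to 1; "ax", "ay", "az": the turn, a rotation vector about the tool's x, y, z each as a share of 0.5 rad, from -1 to 1; "jaw": the closure, from -1 (fully open) to 1 (shut). In form: [{"tx": .., "ty": .., "tz": .., "ax": .., "ay": .., "az": .., "jaw": ..}, ...]. A call has 1 to 5 rows; each row shifts and turns the commanded pose from where the row before left it, along the tool's axes as they then stand; what a row does not reach is not made up. A row lasts 1/10 s, in which the tool goes at most 50 mm and 8.59 degrees, less where a joint would pass 70% of its speed; a pose out of reach is approached as far as the arm can. A call with a number of a shift or a turn outside -1 to 1 is refused whole. A call with a gripper value outside its range is refused whole. The fingers move at their own pace and stop on an object; the grip force is fixed at half the most. Time passes only in rows, so rows that do not move let the fingers close. It gives the time, the measured TCP pose, the force, the opening and the grip force at its end, in the units of the state.
- telemetry.observe(): the state, without advancing time (a new reading comes with each control period).
- read_camera(name): name is "scene" or "side" or "wrist"; returns a dict with "color" (384x512x3 uint8, red, green, blue), "depth" (384x512 float32, m along the optical axis (not along the pixel's ray), 0 where there is no reading), "mtx" (3x3 intrinsics, pixels), "k1" (the pictures are not rectified: a ray, as slopes to the right and down, at radius r is drawn at 1 + k1 r^2 times it, then the intrinsics apply), "R" (3x3) and "t" (3): a world point X has camera coordinates R X + t; the wrist camera has in their place "mount" (4x4, takes a point from camera to tool coordinates, whose origin is the TCP and whose axes are the flange's). Camera axes: x right, y down, z forward; pixel columns grow to the right and rows downward; lengths in m; the calibration is good to about 2 mm. A picture is of the moment at which its call begins: read the wrist's pose just before it.
- hand_in(): hands the job in; it is judged then, once.
Trained networks look in a picture, given as the dict that the camera call returned (one of the last four; its "shot" number tells which), for a name from the list of things; names that differ only in an ending like _2 or _b are one class to them, and where a whole thing is asked for, a point or a joint stands for the part that bears it (a point fixed in the world has none). Each returns a list of dicts, best first, with "conf" (0 to 1); they miss things now and then, are a little off and sometimes report something else, mostly with a low value. They report only what shows in the picture. A call takes as long as a camera call.
- silhouettes(picture, target): "region" (384x512 bool, what is visible of it) and "rect" ([centre column, centre row, width, height] in pixels, round what is visible of it).
The state is a dict: "time": time; "q": joint angles; "joint_velocities": joint speeds; "tau": joint torques, N m; "eef_pos": TCP position; "tool_rot": TCP orientation; "force": force on the tool from outside, world axes, zero at the start; "ft_torque": the same for the moment, N m; "opening": opening from 0.0 (shut) to 1.0 (fully open); "grip_force": force on a finger pad.
Only numpy, scipy, OpenCV 4.12 (cv2) and the standard library are available. Lean on these libraries where they do the work, as an engineer would, in place of code of your own. Each camera call takes 0.05 s, during which the arm holds its last target. There are 200 camera calls.

### The job

The white jar trays have stuck together in their nested stack. Take the top tray by the upright tab on its corner and peel it off: raise the tab corner first, by about three centimetres or more, while the opposite corner stays down on the stack, then lift the tray clear without dragging the rest of the stack about. Finish holding the tray by its tab, open side up and level, still and centred over the open carton about 13 cm above the carton's rim; do not let go, and leave the stack and the loose jars standing where they are.

Things in the scene. Friction and masses are not known exactly. Their poses are not given: they have to be found in the camera images.
- tray: The top tray: white formed plastic, 55 to 105 g, z up, x along its long side, origin at the centre of its basin's underside. Rim 204 x 154 mm, 4 mm thick, underside of the rim 24 mm above the origin; open basin 160 x 110 mm outside hangs below it, six pockets, rib tops 10 mm below the rim's top. Only the tab rises above. Starts nested square in the stack, rim on rim, origin 86 mm above the table.
- tray_mid (a point): Middle of the tray: on its vertical centre line, 14 mm above the underside of the basin (half-way up basin and rim). Axes as tray.
- tray_tab (a point): Centre of the tray's one lifting tab, an upright plate on the rim at its +x +y corner: 24 mm long along the diagonal through the tray's centre (0.627 rad from the tray's x towards y), 12 mm thick across it (the grasp width), 32 mm tall, its centre 16 mm above the rim's top. It lies 91 mm in x, 66 mm in y and 44 mm in z from the tray's origin. Axes as tray.
- tray_far_corner (a point): The tray's opposite corner, -x -y: outer corner of the rim, on its underside, at -102, -77, +24 mm from the tray's origin. Turning the tray up about this point frees the catches one after another with 4 to 6 N at the tab; 0.13 rad raises the tab by 28 mm. Axes as tray.
- stack: The rest of the stack, loose on the table, 0.9 kg, 110 mm high, 204 x 154 mm, origin at the centre of its underside, x along the long side. Its cavity, 32 mm deep, leaves the tray's basin 3 mm all round. Four spring catches near the cavity's corners hold the basin: 3 mm free lift, then up to about 3.5 N each until lifted 7 mm. A level pull needs 8 to 10 N and can shift the stack.
- carton_mouth (a point): Centre of the mouth of the open cardboard carton, at its rim 70 mm above the table; the carton is 250 mm (its x) by 190 mm (its y), fixed to the table, with two jars standing in it, below the rim.
- jar_a_mid (a point): Half-way up a white screw-top jar, 44 mm across and 55 mm tall, standing in the carton; to be left alone.
- jar_b_mid (a point): Half-way up a white screw-top jar, 44 mm across and 55 mm tall, standing in the carton; to be left alone.
- jar_c_mid (a point): Half-way up a white screw-top jar, 44 mm across and 55 mm tall, standing beyond the stack and the carton; to be left alone.
- jar_d_mid (a point): Half-way up a white screw-top jar, 44 mm across and 55 mm tall, standing beyond the stack and the carton; to be left alone.
- jar_e_mid (a point): Half-way up a white screw-top jar, 44 mm across and 55 mm tall, standing beyond the stack and the carton; to be left alone.

How it is judged:
On the way:
1. the tab corner is peeled up (tab at least 25 mm above where it sat in the stack) while the opposite corner is still down on the stack (raised less than 9 mm) (z of tray_tab in the frame of stack above 0.155 m and z of tray_far_corner in the frame of stack below 0.119 m and contact force between the fingers and tray above 0.5 N), for 0.1 s.
At the end, for the whole second after the job is handed in: Tray held by its tab, still, level within 0.2 rad, open side up, middle within 50 mm of the carton's middle in plan and 164 to 300 mm above the table, touching only the gripper; stack upright within 30 mm of its start (tilt under 0.05 rad), jars within 20 mm (height (world z) of tray_mid between 0.164 and 0.3 m and horizontal distance between tray_mid and carton_mouth below 0.05 m and angle between tray's own z axis and vertical below 0.2 rad and linear speed of tray below 0.03 m/s and contact force between the fingers and tray above 1 N and contact force between tray and stack below 0.05 N and distance between tray_tab and the grasp point below 0.045 m and distance of stack from where it was at the start of the episode below 0.03 m and angle between stack's own z axis and vertical below 0.05 rad and distance of each of jar_a_mid, jar_b_mid, jar_c_mid, jar_d_mid, jar_e_mid from where it was at the start of the episode below 0.02 m); the arm keeps its last pose, push and grip.
It fails at once if the rest of the stack is lifted or tipped along with the tray, or dragged off its place (height (world z) of stack above 0.015 m or angle between stack's own z axis and vertical above 0.12 rad or distance of stack from where it was at the start of the episode above 0.04 m).
It fails at once if a jar is knocked away (distance of any of jar_a_mid, jar_b_mid, jar_c_mid, jar_d_mid, jar_e_mid from where it was at the start of the episode above 0.03 m).
It fails at once if the tray lands on the table (height (world z) of tray_mid below 0.05 m).
It also fails if it takes over 45 s, if anything falls off the work surface, if the arm or the gripper's body presses on something with over 40 N, if the wrist force passes 120 N, or if a joint passes its speed limit or range.

## Working session

There is one attempt and no reset: what is moved stays moved. The work goes in short steps, Python scripts to look and compute and a tool call to move; the robot and the scene stay as the last step left them, time stands still between calls to the robot, and variables do not carry over. Pictures are saved under pics/ and viewed, at most 10 in all, crops included, and the job is handed in when it is done.

Besides the shell and the picture viewer there is one more tool, called after "Emit:" by a JSON object that holds its "method" and its "body", one argument or row to a line. arm_command: Moves the arm, as the interface text tells. Shift numbers are shares of 25 cm and turn numbers shares of 0.5 rad, none past 1 either way. Its arguments: {"type":"object","properties":{"steps":{"type":"array","items":{"type":"object","properties":{"tx":{"type":"number"},"ty":{"type":"number"},"tz":{"type":"number"},"ax":{"type":"number"},"ay":{"type":"number"},"az":{"type":"number"},"jaw":{"type":"number"}}}}},"required":["steps"]}

```bash
mkdir -p pics; ls; cat > h.py <<'E'
import numpy as np, cv2
from workcell import telemetry, read_camera, hand_in, silhouettes
from scipy.spatial.transform import Rotation as Rn
def rot(q): return Rn.from_quat([q[1],q[2],q[3],q[0]]).as_matrix()
def cam(name):
    s=telemetry.observe(); p=read_camera(name)
    if name=='wrist':
        T=np.eye(4);T[:3,:3]=rot(s['tool_rot']);T[:3,3]=s['eef_pos']
        M=T@np.array(p['mount'])
    else:
        M=np.eye(4);R=np.array(p['R']);M[:3,:3]=R.T;M[:3,3]=-R.T@np.array(p['t'])
    p['M']=M
    return p
def cloud(p):
    v,u=np.mgrid[:384,:512]; K=np.array(p['mtx']); D=np.array([p['k1'],0,0,0,0.])
    n=cv2.undistortPoints(np.stack([u.ravel(),v.ravel()],1).astype(float)[:,None],K,D)[:,0].reshape(384,512,2)
    d=p['depth'][...,None]
    return np.concatenate([n*d,d],2)@p['M'][:3,:3].T+p['M'][:3,3]
def save(p,f): cv2.imwrite('pics/'+f,p['color'][...,::-1])
E
python3 - <<'E'
from h import *
s=telemetry.observe();print(s['eef_pos'],s['tool_rot'],s['time'])
print(rot(s['tool_rot']))
ims=[]
for n in ['scene','side','wrist']:
    p=cam(n);ims.append(p['color']);W=cloud(p)
    np.savez(f'{n}.npz',W=W,d=p['depth'],c=p['color'])
    print(n,p['M'][:3,3].round(3))
    for t in ['tray','tray_tab','stack','jar_a_mid','carton_mouth']:
        try:
            for r in silhouettes(p,t)[:5]:
                m=r['region']&(p['depth']>0)
                print(t,round(r['conf'],2),np.round(r['rect']),np.median(W[m],0).round(3),W[m].min(0).round(3),W[m].max(0).round(3))
        except Exception as e: print(t,e)
im=np.vstack([np.hstack(ims[:2]),np.hstack([ims[2],ims[2]*0])])
cv2.imwrite('pics/a.png',cv2.resize(im[...,::-1],(800,600)))
E
```

```text
pics
[0.23751179 0.63131401 0.23037333] [ 8.20861825e-04  9.83850150e-01 -1.78992187e-01 -7.89231665e-05] 0.0
[[ 9.35923582e-01 -3.52202850e-01 -4.49152845e-04]
 [-3.52203109e-01 -9.35922246e-01 -1.58695680e-03]
 [ 1.38558568e-04  1.64346332e-03 -9.99998640e-01]]
scene [1.059 0.311 0.855]
tray 0.82 [352. 219.  93.  73.] [0.488 0.228 0.109] [ 0.301  0.081 -0.003] [0.59  0.343 0.149]
tray_tab 0.62 [352. 220.  91.  72.] [0.488 0.226 0.109] [ 0.307  0.096 -0.003] [0.59  0.337 0.149]
tray_tab 0.59 [176. 229.  14.  23.] [ 0.739 -0.156  0.05 ] [ 0.715 -0.182  0.005] [ 0.755 -0.142  0.059]
stack 0.88 [346. 254.  89.  47.] [0.567 0.244 0.058] [0.544 0.139 0.   ] [0.591 0.339 0.115]
jar_a_mid 0.67 [249. 171.  19.  21.] [ 0.46  -0.11   0.048] [ 0.43  -0.151  0.005] [ 0.471 -0.093  0.064]
carton_mouth 0.94 [227. 178.  98.  91.] [ 0.504 -0.18   0.019] [ 0.313 -0.314 -0.004] [ 0.631 -0.064  0.075]
carton_mouth 0.44 [249. 171.  19.  18.] [ 0.459 -0.111  0.052] [ 0.43  -0.136  0.012] [ 0.471 -0.095  0.064]
side [0.326 0.73  0.906]
tray 0.66 [251. 268.  86. 100.] [0.495 0.223 0.108] [ 0.398  0.026 -0.005] [0.636 0.34  0.149]
tray_tab 0.67 [252. 269.  94. 105.] [0.495 0.223 0.107] [ 0.398  0.025 -0.004] [0.623 0.339 0.149]
stack 0.7 [249. 329.  79.  41.] [0.473 0.324 0.057] [ 0.396  0.272 -0.005] [0.577 0.342 0.113]
jar_a_mid 0.73 [312. 186.  13.  13.] [ 0.445 -0.106  0.057] [ 0.425 -0.193  0.002] [ 0.472 -0.069  0.068]
jar_a_mid 0.49 [251. 269.  89. 100.] [0.495 0.223 0.107] [ 0.398  0.024 -0.005] [0.636 0.339 0.149]
carton_mouth 0.57 [296. 172. 110.  81.] [ 0.505 -0.187  0.021] [ 0.377 -0.258 -0.003] [ 0.627 -0.06   0.074]
wrist [0.306 0.606 0.374]
```

View pics/a.png

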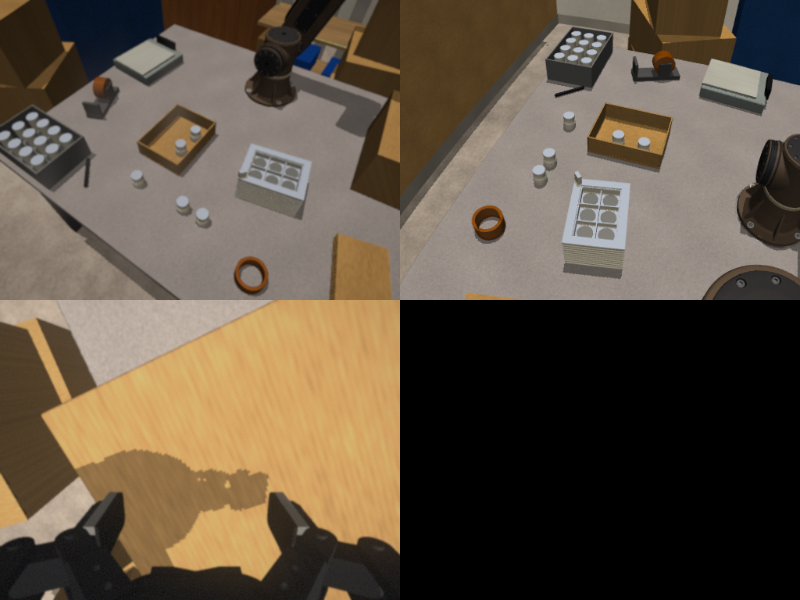

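```bash
python3 - <<'E'
from h import *
for n in ['scene','side']:
    f=np.load(n+'.npz');W=f['W'];ok=f['d']>0
    b=ok&(W[...,0]>.33)&(W[...,0]<.68)&(W[...,1]>.05)&(W[...,1]<.4)
    P=W[b&(W[...,2]>.106)&(W[...,2]<.121)]
    r=cv2.minAreaRect(P[:,:2].astype(np.float32)); print(n,'rim',r,np.median(P[:,2]));print(cv2.boxPoints(r).round(3).tolist())
    T=W[b&(W[...,2]>.124)];print('tab',len(T),T.mean(0),T.min(0),T.max(0))
    c=ok&(W[...,0]>.3)&(W[...,0]<.7)&(W[...,1]>-.36)&(W[...,1]<0)
    P=W[c&(W[...,2]>.064)&(W[...,2]<.08)]
    r=cv2.minAreaRect(P[:,:2].astype(np.float32)); print('carton',r)
    j=ok&(W[...,2]>.045)&(W[...,2]<.065)&(W[...,0]>.6)&(W[...,0]<.9)&(W[...,1]>-.3)&(W[...,1]<.4)
    m,l,st,ce=cv2.connectedComponentsWithStats(j.astype(np.uint8))
    for i in range(1,m):
        if st[i,4]>25: print('jar',W[l==i].mean(0).round(3))
E
```

```text
scene rim ((0.4934961199760437, 0.22378899157047272), (0.15855713188648224, 0.2051636278629303), 11.346694946289062) 0.1136698685097216
[[0.3959999978542328, 0.3089999854564667], [0.4359999895095825, 0.1080000028014183], [0.5910000205039978, 0.13899999856948853], [0.5509999990463257, 0.3400000035762787]]
tab 93 [0.57982377 0.14927262 0.1392305 ] [0.56659921 0.13695758 0.12420139] [0.58979328 0.15930458 0.14901046]
carton ((0.5034939050674438, -0.16141177713871002), (0.1926301121711731, 0.25323113799095154), 89.67141723632812)
jar [ 0.626 -0.147  0.055]
jar [ 0.735 -0.163  0.054]
jar [0.728 0.025 0.054]
jar [0.728 0.101 0.054]
jar [0.796 0.308 0.048]
side rim ((0.4927869737148285, 0.22463764250278473), (0.15564797818660736, 0.20753693580627441), 11.328825950622559) 0.11353939714088623
[[0.3959999978542328, 0.3109999895095825], [0.43700000643730164, 0.1080000028014183], [0.5889999866485596, 0.1379999965429306], [0.5490000247955322, 0.34200000762939453]]
tab 108 [0.57441468 0.15236621 0.1397247 ] [0.56370737 0.13785368 0.12467461] [0.58786805 0.16204101 0.14892022]
carton ((0.5026218891143799, -0.15941278636455536), (0.19638130068778992, 0.2504587471485138), 89.5483169555664)
jar [ 0.619 -0.188  0.055]
jar [ 0.73  -0.16   0.053]
jar [ 0.613 -0.065  0.055]
jar [0.724 0.028 0.054]
jar [0.724 0.104 0.054]
jar [0.791 0.31  0.048]
```

Emit:
{"method": "arm_command", "body": {
  "steps": [
    {"az":0.258},
    {"az":0.258},
    {"az":0.258}
  ]
}}

```text
invalid input at $.steps[0]: expected keys tx, ty, tz, ax, ay, az, jaw
```

Emit:
{"method": "arm_command", "body": {
  "steps": [
    {"tx":0.175,"ty":0.038},
    {"tx":0.175,"ty":0.038},
    {"tx":0.175,"ty":0.038},
    {"tx":0.175,"ty":0.038},
    {"tx":0.175,"ty":0.038}
  ]
}}

```text
invalid input at $.steps[0]: expected keys tx, ty, tz, ax, ay, az, jaw
```

Emit:
{"method": "arm_command", "body": {
  "steps": [
    {"tx":0.175,"ty":0.038},
    {"tx":0.175,"ty":0.038},
    {"tx":0.175,"ty":0.038},
    {"tx":0.175,"ty":0.038},
    {"tx":0.175,"ty":0.038}
  ]
}}

```text
invalid input at $.steps[0]: expected keys tx, ty, tz, ax, ay, az, jaw
```

All keys are needed in every row.

Emit:
{"method": "arm_command", "body": {
  "steps": [
    {"tx":0,"ty":0,"tz":0,"ax":0,"ay":0,"az":0.258,"jaw":-1},
    {"tx":0,"ty":0,"tz":0,"ax":0,"ay":0,"az":0.258,"jaw":-1},
    {"tx":0,"ty":0,"tz":0,"ax":0,"ay":0,"az":0.258,"jaw":-1}
  ]
}}

```text
time: 1.2
eef_pos: [0.2377, 0.6318, 0.2313]
tool_rot: [-0.0, 0.93, -0.367, -0.0]
force: [-0.1, -0.1, -0.6]
opening: 0.996
grip_force: 0.0
```

Emit:
{"method": "arm_command", "body": {
  "steps": [
    {"tx":0.175,"ty":0.038,"tz":0,"ax":0,"ay":0,"az":0,"jaw":-1},
    {"tx":0.175,"ty":0.038,"tz":0,"ax":0,"ay":0,"az":0,"jaw":-1},
    {"tx":0.175,"ty":0.038,"tz":0,"ax":0,"ay":0,"az":0,"jaw":-1},
    {"tx":0.175,"ty":0.038,"tz":0,"ax":0,"ay":0,"az":0,"jaw":-1},
    {"tx":0.175,"ty":0.038,"tz":0,"ax":0,"ay":0,"az":0,"jaw":-1}
  ]
}}

```text
time: 1.7
eef_pos: [0.3666, 0.4468, 0.2315]
tool_rot: [-0.0, 0.931, -0.365, 0.0]
force: [1.0, 0.6, 0.2]
opening: 0.997
grip_force: 0.0
```

Emit:
{"method": "arm_command", "body": {
  "steps": [
    {"tx":0.175,"ty":0.038,"tz":0,"ax":0,"ay":0,"az":0,"jaw":-1},
    {"tx":0.175,"ty":0.038,"tz":0,"ax":0,"ay":0,"az":0,"jaw":-1},
    {"tx":0.175,"ty":0.038,"tz":0,"ax":0,"ay":0,"az":0,"jaw":-1},
    {"tx":0.175,"ty":0.038,"tz":0,"ax":0,"ay":0,"az":0,"jaw":-1},
    {"tx":0,"ty":0,"tz":0,"ax":0,"ay":0,"az":0,"jaw":-1}
  ]
}}

```text
time: 2.2
eef_pos: [0.4705, 0.2977, 0.2316]
tool_rot: [0.0, 0.93, -0.367, 0.0]
force: [0.1, 0.8, 0.0]
opening: 1.001
grip_force: 0.0
```

Emit:
{"method": "arm_command", "body": {
  "steps": [
    {"tx":0.15,"ty":0.05,"tz":0,"ax":0,"ay":0,"az":0,"jaw":-1},
    {"tx":0.15,"ty":0.05,"tz":0,"ax":0,"ay":0,"az":0,"jaw":-1},
    {"tx":0.14,"ty":0.05,"tz":0,"ax":0,"ay":0,"az":0,"jaw":-1},
    {"tx":0,"ty":0,"tz":0,"ax":0,"ay":0,"az":0,"jaw":-0.4},
    {"tx":0,"ty":0,"tz":0,"ax":0,"ay":0,"az":0,"jaw":-0.4}
  ]
}}

```text
time: 2.7
eef_pos: [0.524, 0.1988, 0.2313]
tool_rot: [-0.0, 0.931, -0.366, -0.0]
force: [0.3, 0.4, -0.5]
opening: 0.706
grip_force: 0.0
```

```bash
python3 - <<'E'
from h import *
s=telemetry.observe();print(s['eef_pos'],s['time'],s['opening'],s['q'],s['force'])
p=cam('wrist');W=cloud(p);save(p,'w1.png')
ok=p['depth']>0
b=ok&(abs(W[...,0]-.5)<.16)&(abs(W[...,1]-.22)<.16)
P=W[b&(W[...,2]>.105)&(W[...,2]<.12)];print('rim z',np.median(P[:,2]),cv2.minAreaRect(P[:,:2].astype(np.float32)))
b&=(abs(W[...,0]-.576)<.03)&(abs(W[...,1]-.149)<.03)
for lo in (.125,.142):
    T=W[b&(W[...,2]>lo)&(W[...,2]<.155)];print(len(T));
    if len(T)>5: print('tab',T.mean(0),T.max(0)[2],cv2.minAreaRect(T[:,:2].astype(np.float32)))
E
```

```text
[0.52402293 0.19879239 0.23131083] 2.7 0.7062686085364268 [ 7.11803432e-01  1.71022189e-01 -2.44161688e-01 -8.97892290e-05
 -1.15550292e+00  1.10455856e-01] [ 0.33698376  0.43725273 -0.51542178]
rim z 0.11365624223720883 ((0.49130019545555115, 0.22583600878715515), (0.1548181027173996, 0.20526517927646637), 11.430305480957031)
579
tab [0.57499779 0.14900497 0.14550451] 0.14735502146182425 ((0.5747084617614746, 0.14916686713695526), (0.012008791789412498, 0.023104164749383926), 47.12113571166992)
579
tab [0.57499779 0.14900497 0.14550451] 0.14735502146182425 ((0.5747084617614746, 0.14916686713695526), (0.012008791789412498, 0.023104164749383926), 47.12113571166992)
```

View pics/w1.png

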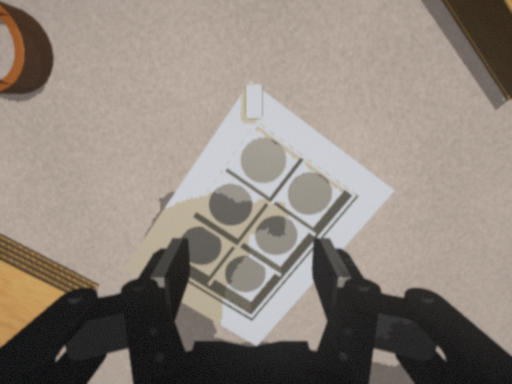

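Emit:
{"method": "arm_command", "body": {
  "steps": [
    {"tx":0.142,"ty":0.004,"tz":0,"ax":0,"ay":0,"az":0,"jaw":-0.4},
    {"tx":0.142,"ty":0.003,"tz":0,"ax":0,"ay":0,"az":0,"jaw":-0.4},
    {"tx":0,"ty":0,"tz":0.1,"ax":0,"ay":0,"az":0,"jaw":-0.4},
    {"tx":0,"ty":0,"tz":0.1,"ax":0,"ay":0,"az":0,"jaw":-0.4},
    {"tx":0,"ty":0,"tz":0,"ax":0,"ay":0,"az":0,"jaw":-0.4}
  ]
}}

```text
time: 3.25
eef_pos: [0.5725, 0.1499, 0.1779]
tool_rot: [0.002, 0.931, -0.365, -0.002]
force: [-0.6, -0.6, -0.2]
opening: 0.699
grip_force: 0.0
```

Emit:
{"method": "arm_command", "body": {
  "steps": [
    {"tx":0,"ty":0,"tz":0.08,"ax":0,"ay":0,"az":0,"jaw":-0.4},
    {"tx":0,"ty":0,"tz":0.08,"ax":0,"ay":0,"az":0,"jaw":-0.4},
    {"tx":0,"ty":0,"tz":0.08,"ax":0,"ay":0,"az":0,"jaw":-0.4},
    {"tx":0,"ty":0,"tz":0,"ax":0,"ay":0,"az":0,"jaw":0.2},
    {"tx":0,"ty":0,"tz":0,"ax":0,"ay":0,"az":0,"jaw":0.2}
  ]
}}

```text
time: 3.75
eef_pos: [0.5751, 0.1507, 0.1226]
tool_rot: [-0.0, 0.931, -0.364, 0.0]
force: [-0.2, 0.0, 0.4]
opening: 0.404
grip_force: 0.0
```

```bash
python3 - <<'E'
from h import *
s=telemetry.observe();print(s['eef_pos'],s['time'],s['opening'],s['force'])
p=cam('wrist');save(p,'w2.png')
E
```

```text
[0.57510755 0.15072037 0.12255204] 3.75 0.4040466633587136 [-0.2076122   0.03716081  0.40696311]
```

View pics/w2.png

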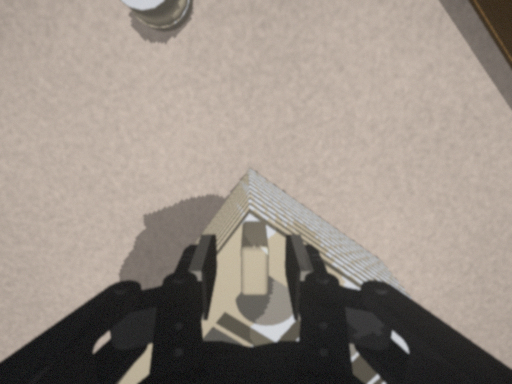

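The tab (about 255,258) stands midway between the pads (210 and 295), so I can close.

Emit:
{"method": "arm_command", "body": {
  "steps": [
    {"tx":0,"ty":0,"tz":0.006,"ax":0,"ay":0,"az":0,"jaw":0.5},
    {"tx":0,"ty":0,"tz":0,"ax":0,"ay":0,"az":0,"jaw":1},
    {"tx":0,"ty":0,"tz":0,"ax":0,"ay":0,"az":0,"jaw":1},
    {"tx":0,"ty":0,"tz":0,"ax":0,"ay":0,"az":0,"jaw":1},
    {"tx":0,"ty":0,"tz":0,"ax":0,"ay":0,"az":0,"jaw":1}
  ]
}}

```text
time: 4.3
eef_pos: [0.575, 0.1499, 0.1211]
tool_rot: [-0.0, 0.931, -0.365, 0.0]
force: [-2.7, 0.8, 6.9]
opening: 0.128
grip_force: 59.4
```

Emit:
{"method": "arm_command", "body": {
  "steps": [
    {"tx":-0.0007,"ty":0,"tz":-0.0154,"ax":0,"ay":0.032,"az":0,"jaw":1},
    {"tx":-0.0007,"ty":0,"tz":-0.0154,"ax":0,"ay":0.032,"az":0,"jaw":1},
    {"tx":-0.0007,"ty":0,"tz":-0.0154,"ax":0,"ay":0.032,"az":0,"jaw":1},
    {"tx":0,"ty":0,"tz":0,"ax":0,"ay":0,"az":0,"jaw":1}
  ]
}}

```text
time: 4.7
eef_pos: [0.5743, 0.1505, 0.1323]
tool_rot: [0.009, 0.931, -0.364, 0.023]
force: [0.4, -1.3, 0.8]
opening: 0.125
grip_force: 59.2
```

Emit:
{"method": "arm_command", "body": {
  "steps": [
    {"tx":-0.0007,"ty":0,"tz":-0.0154,"ax":0,"ay":0.032,"az":0,"jaw":1},
    {"tx":-0.0007,"ty":0,"tz":-0.0154,"ax":0,"ay":0.032,"az":0,"jaw":1},
    {"tx":-0.0007,"ty":0,"tz":-0.0154,"ax":0,"ay":0.032,"az":0,"jaw":1},
    {"tx":0,"ty":0,"tz":0,"ax":0,"ay":0,"az":0,"jaw":1}
  ]
}}

```text
time: 5.1
eef_pos: [0.5733, 0.1514, 0.1436]
tool_rot: [0.017, 0.93, -0.364, 0.045]
force: [0.1, -0.0, -1.1]
opening: 0.13
grip_force: 59.1
```

Emit:
{"method": "arm_command", "body": {
  "steps": [
    {"tx":-0.0007,"ty":0,"tz":-0.0154,"ax":0,"ay":0.032,"az":0,"jaw":1},
    {"tx":-0.0007,"ty":0,"tz":-0.0154,"ax":0,"ay":0.032,"az":0,"jaw":1},
    {"tx":-0.0007,"ty":0,"tz":-0.0154,"ax":0,"ay":0.032,"az":0,"jaw":1},
    {"tx":0,"ty":0,"tz":0,"ax":0,"ay":0,"az":0,"jaw":1},
    {"tx":0,"ty":0,"tz":0,"ax":0,"ay":0,"az":0,"jaw":1}
  ]
}}

```text
time: 5.6
eef_pos: [0.5722, 0.1528, 0.1548]
tool_rot: [0.026, 0.929, -0.364, 0.067]
force: [-0.7, 0.8, 1.9]
opening: 0.131
grip_force: 59.4
```

```bash
python3 - <<'E'
from h import *
s=telemetry.observe();print(s['eef_pos'],s['time'],s['opening'],s['force'])
ims=[]
for n,c in (('scene',(300,170)),('side',(200,210))):
    p=cam(n);ims.append(cv2.resize(p['color'][c[1]:c[1]+110,c[0]:c[0]+110],(400,400)));W=cloud(p)
    q=np.array([.493,.224]); x=np.array([.196,-.981]);y=np.array([.981,.196])
    R=np.stack([(W[...,:2]-q)@x,(W[...,:2]-q)@y,W[...,2]],-1)
    for nm,cx,cy in (('far',-.095,-.07),('-x+y',-.095,.07),('+x-y',.095,-.07),('near',.075,.07)):
        m=(p['depth']>0)&(abs(R[...,0]-cx)<.012)&(abs(R[...,1]-cy)<.012)&(R[...,2]>.09)
        print(n,nm,m.sum(),np.median(R[m][:,2]) if m.any() else None)
cv2.imwrite('pics/b.png',np.hstack(ims)[...,::-1])
E
```

```text
[0.57221464 0.15284001 0.15481489] 5.6 0.13066453788998064 [-0.69595271  0.78557447  1.85575827]
scene far 293 0.5524819026796821
scene -x+y 138 0.12494718570729446
scene +x-y 0 None
scene near 1500 0.49326839650428694
side far 507 0.5491623692122001
side -x+y 175 0.12659794998619422
side +x-y 15 0.13679983654281713
side near 183 0.16943575658000087
```

View pics/b.png

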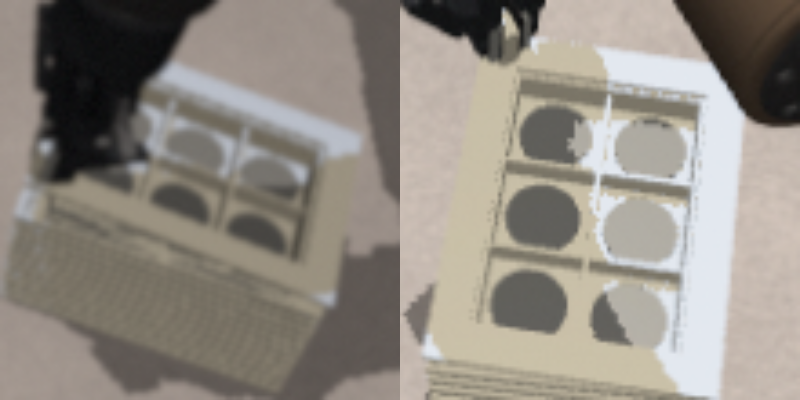

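Emit:
{"method": "arm_command", "body": {
  "steps": [
    {"tx":0.003,"ty":0,"tz":-0.02,"ax":0,"ay":0.01,"az":0,"jaw":1},
    {"tx":0.003,"ty":0,"tz":-0.02,"ax":0,"ay":0,"az":0,"jaw":1},
    {"tx":0.003,"ty":0,"tz":-0.02,"ax":0,"ay":0,"az":0,"jaw":1},
    {"tx":0.003,"ty":0,"tz":-0.02,"ax":0,"ay":0,"az":0,"jaw":1},
    {"tx":0,"ty":0,"tz":0,"ax":0,"ay":0,"az":0,"jaw":1}
  ]
}}

```text
time: 6.2
eef_pos: [0.5724, 0.1526, 0.1754]
tool_rot: [0.027, 0.928, -0.364, 0.07]
force: [0.2, -0.3, -1.3]
opening: 0.127
grip_force: 59.0
```

Emit:
{"method": "arm_command", "body": {
  "steps": [
    {"tx":0.006,"ty":0,"tz":-0.04,"ax":0,"ay":0,"az":0,"jaw":1},
    {"tx":0.006,"ty":0,"tz":-0.04,"ax":0,"ay":0,"az":0,"jaw":1},
    {"tx":0.006,"ty":0,"tz":-0.04,"ax":0,"ay":0,"az":0,"jaw":1},
    {"tx":0.006,"ty":0,"tz":-0.04,"ax":0,"ay":0,"az":0,"jaw":1},
    {"tx":0.006,"ty":0,"tz":-0.04,"ax":0,"ay":0,"az":0,"jaw":1}
  ]
}}

```text
time: 6.7
eef_pos: [0.572, 0.1524, 0.2262]
tool_rot: [0.027, 0.928, -0.364, 0.069]
force: [0.7, -0.1, -0.3]
opening: 0.126
grip_force: 58.9
```

Emit:
{"method": "arm_command", "body": {
  "steps": [
    {"tx":0.006,"ty":0,"tz":-0.04,"ax":0,"ay":-0.075,"az":0,"jaw":1},
    {"tx":0.004,"ty":0,"tz":-0.04,"ax":0,"ay":-0.075,"az":0,"jaw":1},
    {"tx":0.003,"ty":0,"tz":-0.04,"ax":0,"ay":-0.075,"az":0,"jaw":1},
    {"tx":0.001,"ty":0,"tz":-0.02,"ax":0,"ay":-0.073,"az":0,"jaw":1},
    {"tx":0,"ty":0,"tz":0,"ax":0,"ay":0,"az":0,"jaw":1}
  ]
}}

```text
time: 7.2
eef_pos: [0.573, 0.1523, 0.2617]
tool_rot: [-0.001, 0.931, -0.365, 0.0]
force: [0.7, -0.6, -0.3]
opening: 0.124
grip_force: 59.0
```

```bash
cat > lk.py <<'E'
from h import *
s=telemetry.observe();R=rot(s['tool_rot']);print(s['eef_pos'],s['time'],s['opening'],s['force'],R[:,2])
ims=[]
for n in ('scene','side'):
    p=cam(n);ims.append(p['color']);W=cloud(p);ok=p['depth']>0
    L=(W-s['eef_pos'])@R   # tool coords
    # tray rim/basin: along -x of tool by .112
    c=s['eef_pos']-.112*R[:,0]
    m=ok&(np.hypot(W[...,0]-c[0],W[...,1]-c[1])<.14)&(L[...,2]<.03)&(L[...,2]>-.01)&(L[...,0]<-.02)
    P=W[m]; 
    r=cv2.minAreaRect(P[:,:2].astype(np.float32)); A=np.c_[P[:,:2]-P[:,:2].mean(0),np.ones(len(P))]
    k=np.linalg.lstsq(A,P[:,2],rcond=None)[0]; print(n,len(P),'rect',np.round(r[0],3),np.round(r[1],3),'pred',c.round(3),'plane',k.round(3))
    m=ok&(abs(W[...,2]-.11)<.006)&(abs(W[...,0]-.493)<.14)&(abs(W[...,1]-.224)<.14)
    if m.sum()>50: print('stack',m.sum(),cv2.minAreaRect(W[m][:,:2].astype(np.float32)))
cv2.imwrite('pics/c%d.png'%(s['time']*100),cv2.resize(np.hstack(ims)[...,::-1],(800,300)))
E
python3 lk.py; ls pics
```

```text
[0.57300243 0.15225621 0.26167895] 7.2 0.12431035139525012 [ 0.71886801 -0.55074856 -0.3082357 ] [ 0.00147404  0.00157243 -0.99999768]
scene 2874 rect [0.49 0.24] [0.158 0.179] pred [0.491 0.228 0.262] plane [0.023 0.037 0.249]
stack 1181 ((0.5130716562271118, 0.22837969660758972), (0.11776445060968399, 0.20456711947917938), 11.5813627243042)
side 4864 rect [0.491 0.229] [0.155 0.208] pred [0.491 0.228 0.262] plane [-0.013  0.022  0.25 ]
stack 1314 ((0.48130348324775696, 0.283834308385849), (0.15588264167308807, 0.08788181096315384), 11.361185073852539)
a.png
b.png
c720.png
w1.png
w2.png
```

Emit:
{"method": "arm_command", "body": {
  "steps": [
    {"tx":0.03,"ty":0.03,"tz":0,"ax":0,"ay":0,"az":0,"jaw":1},
    {"tx":0.06,"ty":0.06,"tz":0,"ax":0,"ay":0,"az":0,"jaw":1},
    {"tx":0.07,"ty":0.07,"tz":0,"ax":0,"ay":0,"az":0,"jaw":1},
    {"tx":0.07,"ty":0.07,"tz":0,"ax":0,"ay":0,"az":0,"jaw":1},
    {"tx":0.07,"ty":0.07,"tz":0,"ax":0,"ay":0,"az":0,"jaw":1}
  ]
}}

```text
time: 7.8
eef_pos: [0.5753, 0.0451, 0.2599]
tool_rot: [0.0, 0.931, -0.364, -0.0]
force: [0.3, -0.2, -0.1]
opening: 0.124
grip_force: 59.0
```

Emit:
{"method": "arm_command", "body": {
  "steps": [
    {"tx":0.07,"ty":0.07,"tz":0,"ax":0,"ay":0,"az":0,"jaw":1},
    {"tx":0.07,"ty":0.07,"tz":0,"ax":0,"ay":0,"az":0,"jaw":1},
    {"tx":0.07,"ty":0.07,"tz":0,"ax":0,"ay":0,"az":0,"jaw":1},
    {"tx":0.07,"ty":0.07,"tz":0,"ax":0,"ay":0,"az":0,"jaw":1},
    {"tx":0.07,"ty":0.07,"tz":0,"ax":0,"ay":0,"az":0,"jaw":1}
  ]
}}

```text
time: 8.3
eef_pos: [0.5801, -0.0785, 0.2599]
tool_rot: [0.0, 0.931, -0.365, -0.0]
force: [-0.1, 0.9, -1.4]
opening: 0.126
grip_force: 59.0
```

Emit:
{"method": "arm_command", "body": {
  "steps": [
    {"tx":0.07,"ty":0.07,"tz":0,"ax":0,"ay":0,"az":0,"jaw":1},
    {"tx":0.07,"ty":0.07,"tz":0,"ax":0,"ay":0,"az":0,"jaw":1},
    {"tx":0.07,"ty":0.07,"tz":0,"ax":0,"ay":0,"az":0,"jaw":1},
    {"tx":0.05,"ty":0.05,"tz":0,"ax":0,"ay":0,"az":0,"jaw":1},
    {"tx":0.03,"ty":0.03,"tz":0,"ax":0,"ay":0,"az":0,"jaw":1}
  ]
}}

```text
time: 8.8
eef_pos: [0.584, -0.1811, 0.2597]
tool_rot: [0.0, 0.931, -0.365, -0.0]
force: [-0.5, -0.3, -0.8]
opening: 0.124
grip_force: 59.0
```

Emit:
{"method": "arm_command", "body": {
  "steps": [
    {"tx":0.05,"ty":0.05,"tz":0.03,"ax":0,"ay":0,"az":0,"jaw":1},
    {"tx":0.05,"ty":0.05,"tz":0.05,"ax":0,"ay":0,"az":0,"jaw":1},
    {"tx":0.03,"ty":0.03,"tz":0.04,"ax":0,"ay":0,"az":0,"jaw":1},
    {"tx":0.02,"ty":0.02,"tz":0.02,"ax":0,"ay":0,"az":0,"jaw":1},
    {"tx":0,"ty":0,"tz":0.01,"ax":0,"ay":0,"az":0,"jaw":1}
  ]
}}

```text
time: 9.3
eef_pos: [0.5864, -0.2333, 0.2215]
tool_rot: [0.0, 0.931, -0.365, -0.001]
force: [0.1, 0.2, -0.7]
opening: 0.128
grip_force: 59.0
```

Emit:
{"method": "arm_command", "body": {
  "steps": [
    {"tx":0,"ty":0,"tz":0,"ax":0,"ay":0,"az":0,"jaw":1},
    {"tx":0,"ty":0,"tz":0,"ax":0,"ay":0,"az":0,"jaw":1},
    {"tx":0,"ty":0,"tz":0,"ax":0,"ay":0,"az":0,"jaw":1},
    {"tx":0,"ty":0,"tz":0,"ax":0,"ay":0,"az":0,"jaw":1},
    {"tx":0,"ty":0,"tz":0,"ax":0,"ay":0,"az":0,"jaw":1}
  ]
}}

```text
time: 9.8
eef_pos: [0.5869, -0.2324, 0.2231]
tool_rot: [-0.0, 0.931, -0.365, 0.0]
force: [-0.1, 0.0, -0.2]
opening: 0.125
grip_force: 59.0
```

```bash
python3 lk.py; cp pics/c9[0-9]*.png pics/end.png || ls pics
```

```text
[ 0.58691759 -0.23244962  0.22307938] 9.8 0.12483705846952249 [-0.05838011  0.04666297 -0.16743591] [ 5.44472580e-04 -2.94194036e-05 -9.99999851e-01]
scene 2249 rect [ 0.506 -0.158] [0.158 0.205] pred [ 0.505 -0.156  0.223] plane [0.012 0.019 0.21 ]
stack 1821 ((0.4935661554336548, 0.2241712212562561), (0.15706439316272736, 0.20462666451931), 11.685966491699219)
side 2364 rect [ 0.506 -0.155] [0.152 0.21 ] pred [ 0.505 -0.156  0.223] plane [-0.014  0.023  0.21 ]
stack 2648 ((0.492908239364624, 0.22523635625839233), (0.15569648146629333, 0.20856279134750366), 11.263931274414062)
```

View pics/end.png

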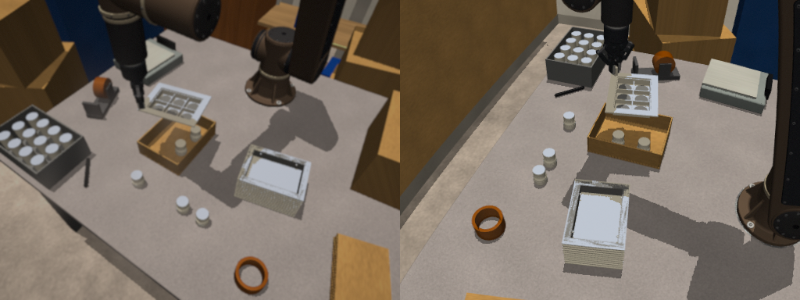

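The tray is held level and centred over the carton: about (180,103) in the scene view and (635,95) in the side view. The stack (about 275,180 and 597,222) and the jars are where they were at the start.

```bash
python3 -c "
from h import *
print(hand_in())"
```

```text
the job is handed in; nothing more can be done
None
```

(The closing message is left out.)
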